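# Flip the stock tags in the hat workshop

## Robot

A 6-joint arm with a two-finger parallel gripper is mounted at the origin on the work surface. World frame = base frame: x ahead of the robot, y to its left, z up, the work surface at z = 0. Lengths are in m, angles in rad, forces in N, time in s.
With the tool pointing down it reaches from about 0.275 to 0.825 m from the base axis. Payload 4.9 kg.
Tool frame: the origin (TCP) lies midway between the tips of the shut fingers; the grasp point (between the pads) lies 19 mm behind it (grip_point_offset is the distance from the TCP to the grasp point, in m); z points along the fingers, y is the line along which they close (so a half turn about z gives the same grasp; the last joint's range is limited). The gripper opens to 85 mm and grips with 20 to 120 N. Pads are 22 mm wide; open, the fingers measure 114 mm over their backs; the gripper's body (76 mm by 85 mm) begins 54 mm behind the grasp point. The pads swing forward as they close: fully open they stand 13 mm farther back than shut.
Start: joints at [-1.361, 0.326, -0.193, 1.052, 0, 1.437], TCP at [0.185, -0.518, 0.231] pointing down, gripper open.
Joint ranges: [-2.65, 2.65], [-0.97, 1.79], [-1.3, 1.35], [-1.93, 2.1], [-1.47, 1.37], [-3.14, 3.14]. Speed limits (rad/s): [2.57, 2.57, 3.14, 3.14, 3.14, 3.14].

## Interface

Orientations are given as a rotation vector (axis times angle).
In Python, from cell import * gives the robot as it stands. Calls block until the motion is done:
- movep(position, orientation): joint-space move of the TCP to a pose.
- move_l(position, velocity=0.15, rot=None, until_force=None): straight line of the TCP; rot=None keeps the orientation; velocity is the mean speed in m/s. With until_force (N) it stops when the force on the tool has changed by that much, and returns True; else False.
- set_joints(angles): joint-space move.
- let_go() and grab(newtons=None): open the fingers fully, or close them until they stop; newtons is the grip in N (None keeps the last).
- sleep(seconds).
- ik(position, orientation): joint angles nearest the present ones, or None.
- get_state(): the state.
- grab_frame(name): name is "side" or "top"; returns a dict with "img" (384x512x3 uint8, red, green, blue), "fx", "fy", "cx", "cy" (pixels), "k1" (the pictures are not rectified: a ray, as slopes to the right and down, at radius r is drawn at 1 + k1 r^2 times it, then the intrinsics apply), "cam_to_world" (4x4, takes a point from camera to world coordinates). Camera axes: x right, y down, z forward; pixel columns grow to the right and rows downward; lengths in m; the calibration is good to about 2 mm. A picture is of the moment at which its call begins. There is no depth.
A pose or a line that the arm cannot do raises MotionError and nothing moves.
- sign_off(): hands the job in; it is judged then, once.
Trained networks look in the newest picture that a camera, given by its name, has taken for a name from the list of things; names that differ only in an ending like _2 or _b are one class to them, and where a whole thing is asked for, a point or a joint stands for the part that bears it (a point fixed in the world has none). Each returns a list of dicts, best first, with "score" (0 to 1); they miss things now and then, are a little off and sometimes report something else, mostly with a low value. They report only what shows in the picture. A call takes as long as a camera call.
- spot_in(camera, name): "centre" ([column, row] in pixels, amid what is visible of it).
- silhouettes(camera, name): "mask" (384x512 bool, what is visible of it) and "centre" ([column, row] in pixels, amid what is visible of it).
- tip_of(camera, name): "centre" ([column, row] in pixels: a listed point, or the origin of a listed thing).
The state is a dict: "clock": time; "q": joint angles; "joint_velocities": joint speeds; "tau": joint torques, N m; "position": TCP position; "eef_rot": TCP orientation; "contact_force": force on the tool from outside, world axes, zero at the start; "wrist_torque": the same for the moment, N m; "finger_gap": opening from 0.0 (shut) to 1.0 (fully open); "grasp_force": force on a finger pad.
Only numpy, scipy, OpenCV 4.12 (cv2) and the standard library are available. Lean on these libraries where they do the work, as an engineer would, in place of code of your own. Each camera call takes 0.05 s, during which the arm holds its last target. There are 200 camera calls.

## Task

On the trimmings board each bin has a hinged tag in front of it, with a round disc on one face (in stock) and a straight bar on the other (reorder). Push the tags over gently with a fingertip so that the tags of the bins filled to the brim show the disc on top and the tags of the empty or nearly empty bins show the bar. Pick nothing up, and do not shift the loose spools or the jar.

Things in the scene. Friction and masses are not known exactly. Their poses are not given: they have to be found in the camera images.
- board: Plywood stock board, 400 (x) x 640 (y) x 10 mm thick, lying on the table, does not move. Origin on its underside, in the middle of the line of the four tag hinges; +x points from the tags to the bins, +y along the row. The four places are at y = +150, +50, -50, -150 mm; each has a tag stand at x = 0 and, straight behind it, a bin centred at x = +195 mm.
- bin_spools: Open wooden tray 120 deep (x) x 90 wide (y) x 60 high, fixed to the board, same yaw as the board; origin at the middle of its underside. FULL: packed with six upright ribbon spools that stand up to 68 mm above its underside.
- bin_rolls: Open wooden tray 120 deep (x) x 90 wide (y) x 60 high, fixed to the board, same yaw as the board; origin at the middle of its underside. FULL: packed with two layers of lying cork-coloured braid rolls, up to 73 mm above its underside.
- bin_low: Open wooden tray 120 deep (x) x 90 wide (y) x 60 high, fixed to the board, same yaw as the board; origin at the middle of its underside. NOT full: holds a single small loose spool.
- bin_empty: Open wooden tray 120 deep (x) x 90 wide (y) x 60 high, fixed to the board, same yaw as the board; origin at the middle of its underside. NOT full: empty.
- stand_1: Steel stand of tag_1, fixed on the board: 44 x 86 mm foot, two ears at y = +-37 mm, 36 mm high. Origin: middle of its underside, 10 mm above the table. x points to its bin (the one with y about 0 in this frame); hinge parallel to y, 30 mm above the origin. The leaned tag's free edge is 40 mm from the hinge line, 81 mm above the origin, open below; upright, the tag tops out at 95 mm.
- tag_1 (a joint): Hinged tag on stand_1: dark wood leaf 60 wide, 65 long, 4 thick, round 8 mm bead along its free edge, 40 g. 0 = leaned towards -x (away from the bin), 52 degrees above level, face with straight brass BAR up; 1.326 = leaned to the bin (+x), 52 degrees above level, face with round brass DISC up; 0.663 = upright. Turns freely between these rigid stops; pushed past upright it falls over by itself.
- stand_2: Steel stand of tag_2, fixed on the board: 44 x 86 mm foot, two ears at y = +-37 mm, 36 mm high. Origin: middle of its underside, 10 mm above the table. x points to its bin (the one with y about 0 in this frame); hinge parallel to y, 30 mm above the origin. The leaned tag's free edge is 40 mm from the hinge line, 81 mm above the origin, open below; upright, the tag tops out at 95 mm.
- tag_2 (a joint): Hinged tag on stand_2: dark wood leaf 60 wide, 65 long, 4 thick, round 8 mm bead along its free edge, 40 g. 0 = leaned towards -x (away from the bin), 52 degrees above level, face with straight brass BAR up; 1.326 = leaned to the bin (+x), 52 degrees above level, face with round brass DISC up; 0.663 = upright. Turns freely between these rigid stops; pushed past upright it falls over by itself.
- stand_3: Steel stand of tag_3, fixed on the board: 44 x 86 mm foot, two ears at y = +-37 mm, 36 mm high. Origin: middle of its underside, 10 mm above the table. x points to its bin (the one with y about 0 in this frame); hinge parallel to y, 30 mm above the origin. The leaned tag's free edge is 40 mm from the hinge line, 81 mm above the origin, open below; upright, the tag tops out at 95 mm.
- tag_3 (a joint): Hinged tag on stand_3: dark wood leaf 60 wide, 65 long, 4 thick, round 8 mm bead along its free edge, 40 g. 0 = leaned towards -x (away from the bin), 52 degrees above level, face with straight brass BAR up; 1.326 = leaned to the bin (+x), 52 degrees above level, face with round brass DISC up; 0.663 = upright. Turns freely between these rigid stops; pushed past upright it falls over by itself.
- stand_4: Steel stand of tag_4, fixed on the board: 44 x 86 mm foot, two ears at y = +-37 mm, 36 mm high. Origin: middle of its underside, 10 mm above the table. x points to its bin (the one with y about 0 in this frame); hinge parallel to y, 30 mm above the origin. The leaned tag's free edge is 40 mm from the hinge line, 81 mm above the origin, open below; upright, the tag tops out at 95 mm.
- tag_4 (a joint): Hinged tag on stand_4: dark wood leaf 60 wide, 65 long, 4 thick, round 8 mm bead along its free edge, 40 g. 0 = leaned towards -x (away from the bin), 52 degrees above level, face with straight brass BAR up; 1.326 = leaned to the bin (+x), 52 degrees above level, face with round brass DISC up; 0.663 = upright. Turns freely between these rigid stops; pushed past upright it falls over by itself.
- lone_spool_mid (a point): Centre (half-way up) of the small loose ribbon spool, 35 diameter x 50 high, standing in bin_low. Not to be disturbed.
- big_spool_mid (a point): Centre (half-way up) of the loose ribbon spool, 52 diameter x 85 high, standing on the board beyond the +y end of the row. Not to be disturbed.
- button_jar_mid (a point): Centre (half-way up) of the loose amber button jar, 52 diameter x 75 high, standing on the board beyond the -y end of the row. Not to be disturbed.

How it is judged:
At the end, for the whole second after the job is handed in: Tags of bin_spools and bin_rolls rest leaned to their bin, disc up (joint above 1.15 rad); tags of bin_low and bin_empty rest leaned away, bar up (joint below 0.18 rad); all tags slower than 0.1 rad/s; loose spools and jar within 20 mm of their start ((y of bin_spools in the frame of stand_1 above 0.05 m or y of bin_spools in the frame of stand_1 below -0.05 m or value of joint tag_1 above 1.15 rad) and (y of bin_rolls in the frame of stand_1 above 0.05 m or y of bin_rolls in the frame of stand_1 below -0.05 m or value of joint tag_1 above 1.15 rad) and (y of bin_low in the frame of stand_1 above 0.05 m or y of bin_low in the frame of stand_1 below -0.05 m or value of joint tag_1 below 0.18 rad) and (y of bin_empty in the frame of stand_1 above 0.05 m or y of bin_empty in the frame of stand_1 below -0.05 m or value of joint tag_1 below 0.18 rad) and velocity of joint tag_1 between -0.1 and 0.1 rad/s and (y of bin_spools in the frame of stand_2 above 0.05 m or y of bin_spools in the frame of stand_2 below -0.05 m or value of joint tag_2 above 1.15 rad) and (y of bin_rolls in the frame of stand_2 above 0.05 m or y of bin_rolls in the frame of stand_2 below -0.05 m or value of joint tag_2 above 1.15 rad) and (y of bin_low in the frame of stand_2 above 0.05 m or y of bin_low in the frame of stand_2 below -0.05 m or value of joint tag_2 below 0.18 rad) and (y of bin_empty in the frame of stand_2 above 0.05 m or y of bin_empty in the frame of stand_2 below -0.05 m or value of joint tag_2 below 0.18 rad) and velocity of joint tag_2 between -0.1 and 0.1 rad/s and (y of bin_spools in the frame of stand_3 above 0.05 m or y of bin_spools in the frame of stand_3 below -0.05 m or value of joint tag_3 above 1.15 rad) and (y of bin_rolls in the frame of stand_3 above 0.05 m or y of bin_rolls in the frame of stand_3 below -0.05 m or value of joint tag_3 above 1.15 rad) and (y of bin_low in the frame of stand_3 above 0.05 m or y of bin_low in the frame of stand_3 below -0.05 m or value of joint tag_3 below 0.18 rad) and (y of bin_empty in the frame of stand_3 above 0.05 m or y of bin_empty in the frame of stand_3 below -0.05 m or value of joint tag_3 below 0.18 rad) and velocity of joint tag_3 between -0.1 and 0.1 rad/s and (y of bin_spools in the frame of stand_4 above 0.05 m or y of bin_spools in the frame of stand_4 below -0.05 m or value of joint tag_4 above 1.15 rad) and (y of bin_rolls in the frame of stand_4 above 0.05 m or y of bin_rolls in the frame of stand_4 below -0.05 m or value of joint tag_4 above 1.15 rad) and (y of bin_low in the frame of stand_4 above 0.05 m or y of bin_low in the frame of stand_4 below -0.05 m or value of joint tag_4 below 0.18 rad) and (y of bin_empty in the frame of stand_4 above 0.05 m or y of bin_empty in the frame of stand_4 below -0.05 m or value of joint tag_4 below 0.18 rad) and velocity of joint tag_4 between -0.1 and 0.1 rad/s and distance of each of lone_spool_mid, big_spool_mid, button_jar_mid from where it was at the start of the episode below 0.02 m); the robot touches nothing.
It fails at once if a loose spool or the jar is shifted or lifted by more than 20 mm (distance of any of lone_spool_mid, big_spool_mid, button_jar_mid from where it was at the start of the episode above 0.02 m).
It fails at once if a tag or its stand is pushed harder than 40 N (contact force between any of the fingers, the arm and stand_1 above 40 N or contact force between any of the fingers, the arm and stand_2 above 40 N or contact force between any of the fingers, the arm and stand_3 above 40 N or contact force between any of the fingers, the arm and stand_4 above 40 N).
It also fails if it takes over 61 s, if anything falls off the work surface, if the arm or the gripper's body presses on something with over 40 N, if the wrist force passes 120 N, or if a joint passes its speed limit or range.

## Working session

There is one attempt and no reset: what is moved stays moved. The work goes in short steps, each a Python script; the robot and the scene stay as the last script left them, time stands still between calls to the robot, and variables do not carry over. Pictures are saved under pics/ and viewed, at most 10 in all, crops included, and the job is handed in when it is done.

```bash
mkdir -p pics; ls
python3 - <<'E'
from cell import *
import cv2, numpy as np
for c in ("top","side"):
    f=grab_frame(c); cv2.imwrite(f"pics/{c}0.png",cv2.resize(f["img"][:,:,::-1],(800,600),interpolation=cv2.INTER_CUBIC))
    print(c,f["fx"],f["fy"],f["cx"],f["cy"],f["k1"],np.round(f["cam_to_world"],4).tolist())
    for n in ("bin_spools","bin_rolls","bin_low","bin_empty","stand_1","tag_1","lone_spool_mid","big_spool_mid","button_jar_mid","board"):
        print(n,[(np.round(d["centre"],1).tolist(),round(float(d["score"]),2)) for d in tip_of(c,n)][:6])
print(get_state())
E
```

```text
pics
top 423.55167962864203 423.55167962864203 263.0159204930521 189.08768897852033 0.03342326558044005 [[0.0073, -0.9851, 0.1721, 0.4553], [-1.0, -0.0082, -0.0044, 0.0423], [0.0058, -0.172, -0.9851, 1.0522], [0.0, 0.0, 0.0, 1.0]]
bin_spools [([307.9, 159.3], 0.75), ([368.3, 217.7], 0.4)]
bin_rolls [([264.9, 160.3], 0.87)]
bin_low [([222.5, 164.4], 0.59)]
bin_empty [([186.0, 165.3], 0.73)]
stand_1 [([311.5, 231.9], 0.94), ([233.1, 241.1], 0.94), ([269.3, 237.8], 0.86), ([189.0, 247.4], 0.76)]Traceback (most recent call last):
  File "<stdin>", line 7, in <module>
ValueError: it knows: big_spool_mid, bin_empty, bin_low, bin_rolls, bin_spools, board, button_jar_mid, lone_spool_mid, stand
```

```bash
cat > h.py <<'E'
from cell import *
import cv2, numpy as np
def ray(f,p):
    u=np.array([(p[0]-f["cx"])/f["fx"],(p[1]-f["cy"])/f["fy"]]); s=u.copy()
    for _ in range(20): s=u/(1+f["k1"]*(s@s))
    T=np.array(f["cam_to_world"]); return T[:3,3],T[:3,:3]@np.array([*s,1])
def at(f,p,z):
    o,d=ray(f,p); return o+d*(z-o[2])/d[2]
def proj(f,P):
    T=np.array(f["cam_to_world"]); c=(np.atleast_2d(P)-T[:3,3])@T[:3,:3]; s=c[:,:2]/c[:,2:]
    s=s*(1+f["k1"]*(s**2).sum(1,keepdims=True)); return s*[f["fx"],f["fy"]]+[f["cx"],f["cy"]]
E
python3 - <<'E'
from h import *
Z=dict(bin_spools=.01,bin_rolls=.01,bin_low=.01,bin_empty=.01,stand=.01,board=0,lone_spool_mid=.04,big_spool_mid=.0525,button_jar_mid=.0475)
for c in ("top","side"):
    f=grab_frame(c)
    if c=="side": cv2.imwrite(f"pics/{c}0.png",cv2.resize(f["img"][:,:,::-1],(800,600),interpolation=cv2.INTER_CUBIC))
    for n in Z:
        nn="stand_1" if n=="stand" else n
        print(c,n,[(np.round(d["centre"]).tolist(),round(float(d["score"]),2),np.round(at(f,d["centre"],Z[n])[:2],3).tolist()) for d in tip_of(c,nn)][:6])
print(get_state())
E
```

```text
top bin_spools [([306.0, 154.0], 0.82, [0.727, -0.071])]
top bin_rolls [([264.0, 162.0], 0.98, [0.706, 0.035])]
top bin_low [([223.0, 163.0], 0.68, [0.704, 0.14])]
top bin_empty [([187.0, 170.0], 0.56, [0.685, 0.23]), ([271.0, 239.0], 0.19, [0.514, 0.016])]
top stand [([312.0, 234.0], 0.97, [0.528, -0.082]), ([230.0, 241.0], 0.87, [0.508, 0.116]), ([270.0, 236.0], 0.72, [0.52, 0.019]), ([193.0, 245.0], 0.69, [0.498, 0.208]), ([265.0, 162.0], 0.51, [0.708, 0.033])]
top board [([248.0, 241.0], 0.84, [0.509, 0.075])]
top lone_spool_mid [([219.0, 167.0], 0.58, [0.685, 0.146]), ([233.0, 242.0], 0.41, [0.503, 0.108])]
top big_spool_mid [([131.0, 228.0], 0.79, [0.535, 0.347])]
top button_jar_mid [([366.0, 213.0], 0.72, [0.575, -0.208])]
side bin_spools [([222.0, 187.0], 0.85, [0.72, -0.053]), ([225.0, 261.0], 0.52, [0.689, 0.234])]
side bin_rolls [([222.0, 207.0], 0.81, [0.712, 0.032])]
side bin_low [([224.0, 235.0], 0.61, [0.7, 0.14])]
side bin_empty [([225.0, 260.0], 0.7, [0.688, 0.228])]
side stand [([291.0, 230.0], 0.73, [0.503, 0.115]), ([281.0, 182.0], 0.64, [0.533, -0.088]), ([287.0,
[... 332 characters left out ...]
1, -0.222])]
{'clock': 1.3, 'q': array([-1.36122741e+00,  3.26176322e-01, -1.92576321e-01,  1.05202324e+00,
        4.70738334e-06,  1.43657417e+00]), 'joint_velocities': array([ 0.00069261, -0.00020412,  0.0006087 , -0.00165649,  0.0025287 ,
        0.00021371]), 'tau': array([ 1.28881748e-03, -4.43330526e+01,  2.62757581e+01,  1.00266738e-03,
       -2.58086275e-04, -5.96924195e-06]), 'position': array([ 0.18538762, -0.51783761,  0.23130275]), 'eef_rot': array([3.09527287e+00, 5.37366759e-01, 8.59866960e-06]), 'contact_force': array([-0.37636957,  0.50196973,  0.4509709 ]), 'wrist_torque': array([ 0.01676897, -0.01022733, -0.02344217]), 'grasp_force': 0.0, 'finger_gap': 1.0022157391350175}
```

View pics/top0.png

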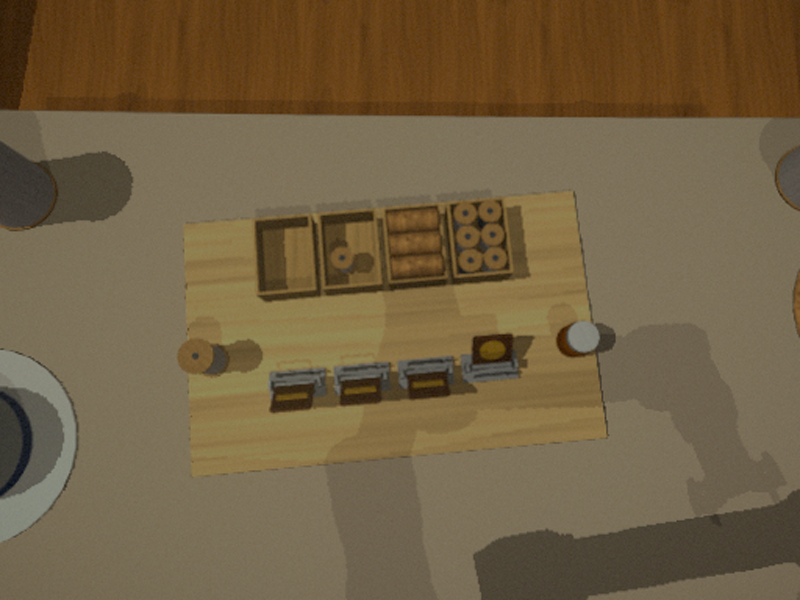

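View pics/side0.png

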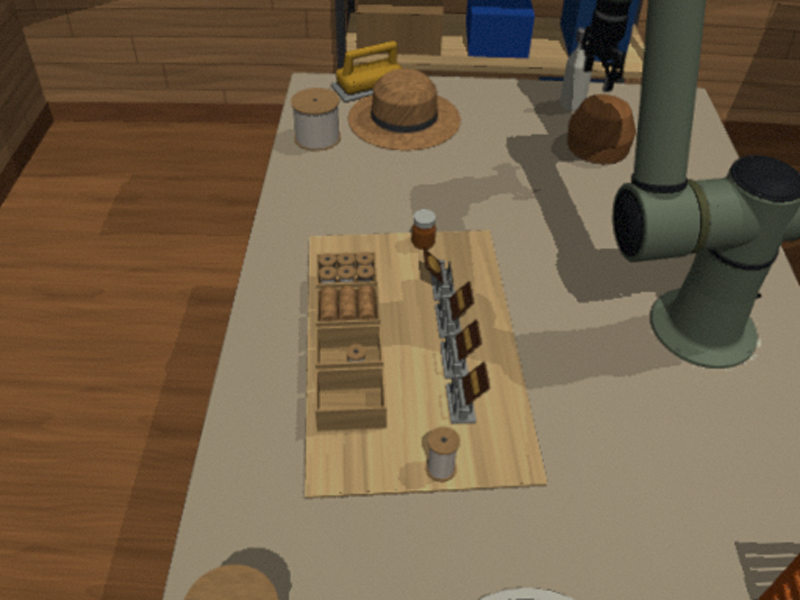

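Top picture (800x600): tags run left to right at (292,392) bar, (360,387) bar, (428,383) bar and (490,350) disc. The bins behind them are empty (285,255), single spool (350,250), rolls (414,245) and spools (480,238). The side view agrees. So only the tag in front of the rolls bin has to be flipped, towards +x. Next I fit the board pose and check it with an overlay.

```bash
cat >> h.py <<'E'
MODEL={"bin_empty":(.195,.15),"bin_low":(.195,.05),"bin_rolls":(.195,-.05),"bin_spools":(.195,-.15)}
def b2w(p,P):
    c,s=np.cos(p[2]),np.sin(p[2]); P=np.atleast_2d(P).astype(float)
    return np.c_[p[0]+c*P[:,0]-s*P[:,1],p[1]+s*P[:,0]+c*P[:,1],P[:,2]]
E
python3 - <<'E'
from h import *
from scipy.optimize import least_squares
obs=[];F={}
for c in ("top","side"):
  for k in range(5):
    f=F[c]=grab_frame(c)
    for n,(x,y) in MODEL.items():
        for d in tip_of(c,n)[:1]: obs.append((c,(x,y,.01),d["centre"]))
    p0=(.51,.067,-.105)
    for d in tip_of(c,"stand_1"):
        w=at(f,d["centre"],.01); 
        for y in (.15,.05,-.05,-.15):
            if np.linalg.norm(b2w(p0,(0,y,.01))[0]-w)<.03: obs.append((c,(0,y,.01),d["centre"]))
def res(p): return np.concatenate([proj(F[c],b2w(p,P))[0]-u for c,P,u in obs])
r=least_squares(res,(.51,.067,.1),loss="soft_l1"); p=r.x
print(len(obs),p,np.sqrt(np.mean(r.fun**2)))
for c in F:
    R=r.fun.reshape(-1,2)[[o[0]==c for o in obs]]; print(c,np.median(R,0))
np.save("p.npy",p)
out=[]
for c,(u0,v0,w,h) in {"top":(100,100,310,220),"side":(180,120,180,210)}.items():
    S=800/w if c=="top" else 600/h
    S=int(S); im=cv2.resize(F[c]["img"][v0:v0+h,u0:u0+w,::-1],None,fx=S,fy=S,interpolation=cv2.INTER_CUBIC)
    def poly(P,col):
        q=((proj(F[c],b2w(p,P))-[u0,v0]+.5)*S).round().astype(int); cv2.polylines(im,[q],True,col,1,cv2.LINE_AA)
    for y in (.15,.05,-.05,-.15):
        poly([(.135,y-.045,.07),(.255,y-.045,.07),(.255,y+.045,.07),(.135,y+.045,.07)],(0,255,0))
        poly([(-.022,y-.043,.01),(.022,y-.043,.01),(.022,y+.043,.01),(-.022,y+.043,.01)],(0,0,255))
        s=1 if y==-.15 else -1
        poly([(0,y-.03,.04),(s*.04,y-.03,.091),(s*.04,y+.03,.091),(0,y+.03,.04)],(255,0,0))
    cv2.imwrite(f"pics/ov_{c}.png",im); print(im.shape)
E
```

```text
65 [0.51083381 0.06444751 0.09680212] 10.389219346707936
top [-0.3410817   0.26704607]
side [-0.29474096 -0.76529375]
(440, 620, 3)
(420, 360, 3)
```

View pics/ov_top.png

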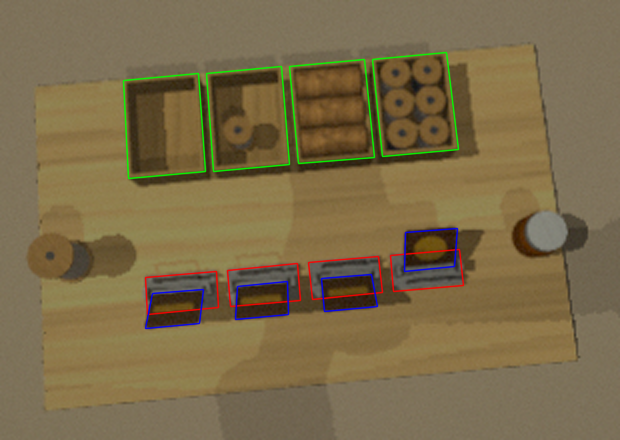

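View pics/ov_side.png

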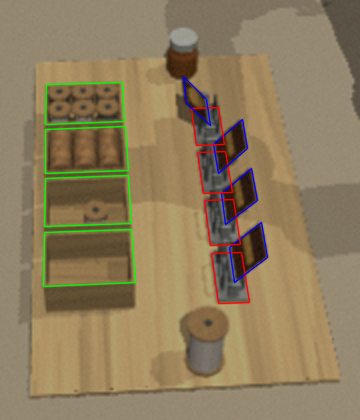

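The overlays fit within a few mm in both views: bin rims, stand feet and tags with three bars and one disc. I'm pushing the rolls tag at board y = -0.05.

Run:
```python
from h import *
from scipy.spatial.transform import Rotation as R
p=np.load("p.npy"); W=lambda x,z:b2w(p,(x,-.05,z))[0]
q0=get_state()["q"]; best=None
for a in (0,np.pi):
    rv=(R.from_euler("z",p[2]+a)*R.from_euler("x",np.pi)).as_rotvec()
    q=ik(W(-.11,.2),rv)
    if q is not None and (best is None or np.abs(q-q0).max()<best[0]): best=(np.abs(q-q0).max(),rv,q)
print(best)
rv=best[1]
grab(20); movep(W(-.11,.2),rv); sleep(.3)
print(move_l(W(-.11,.078),.1,until_force=10))
hit=move_l(W(-.02,.078),.05,until_force=10); s=get_state(); print(hit,s["position"],s["contact_force"])
if not hit:
    hit=move_l(W(.004,.078),.03,until_force=10); s=get_state(); print(hit,s["position"],s["contact_force"])
sleep(.5)
move_l(W(-.11,.078),.1); move_l(W(-.11,.22),.15)
print(get_state()["clock"], np.round(get_state()["contact_force"],2))
f=grab_frame("side"); a=cv2.resize(f["img"][120:330,180:360,::-1],None,fx=2,fy=2)
g=grab_frame("top"); b=cv2.resize(g["img"][110:320,110:320,::-1],None,fx=2,fy=2)
cv2.imwrite("pics/after.png",np.hstack([b,a]))
```

```text
(np.float64(1.4359650029292998), array([3.13791353e+00, 1.51997056e-01, 9.30713543e-18]), array([-0.17222668,  0.08663207, -0.58541786,  0.8987464 ,  0.        ,
        2.87256386]))
False
False [0.49552021 0.012741   0.07800138] [ 0.35369371  0.03091838 -0.74050771]
False [0.51937166 0.01509285 0.07789634] [-0.47687259 -0.70033606  0.84162056]
14.5667 [0.79 1.15 0.34]
```

View pics/after.png

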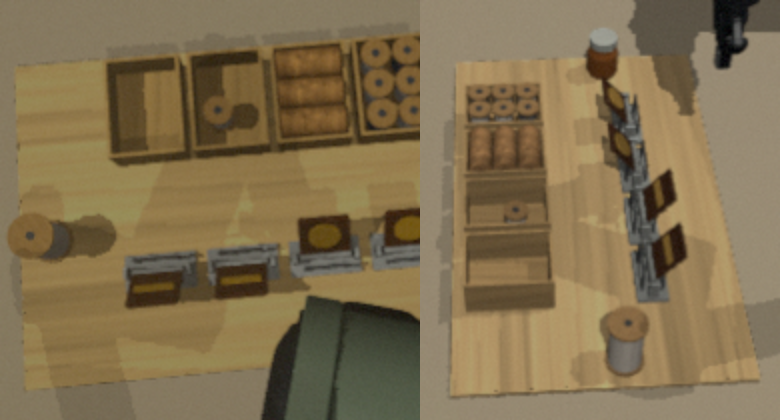

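The rolls tag now shows its disc at (325,235), leaned to the bin. The spools tag still shows its disc at (405,228), and the empty and low tags show their bars at (153,287) and (242,281). The spools and jar are where they were, and the arm is clear.

```bash
python3 -c "
from cell import *
sleep(.5); print(sign_off())"
```

```text
the job is handed in; nothing more can be done
None
```

The job is handed in: only the rolls bin's tag was wrong, so I pushed it over to disc, and the final pictures show discs on the spools and rolls tags, bars on the low and empty tags, and the loose spools and jar where they were.

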